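# Stow the carabiner under the sliding hatch

## Robot

A 6-joint arm with a two-finger parallel gripper is mounted at the origin on the work surface. World frame = base frame: x ahead of the robot, y to its left, z up, the work surface at z = 0. Lengths are in m, angles in rad, forces in N, time in s.
With the tool pointing down it reaches from about 0.35 to 0.8 m from the base axis. Payload 7.3 kg.
Tool frame: the origin (TCP) lies between the finger pads; the fingertips stand 22 mm ahead of it and the grasp point (between the pads) lies 3 mm ahead of it; z points along the fingers, y is the direction in which the jaws open and shut (so a half turn about z gives the same grasp; the last joint's range is limited). The gripper opens to 85 mm and grips with 20 to 120 N. Pads are 22 mm wide; open, the fingers measure 114 mm over their backs; the gripper's body (76 mm by 85 mm) begins 54 mm behind the grasp point. The pads swing forward as they close: fully open they stand 13 mm farther back than shut.
Start: joints at [1.044, 0.342, 1.524, -0, 1.275, -0.146], TCP at [0.195, 0.487, 0.216] pointing down, gripper open.
Joint ranges: [-2.53, 2.53], [-0.77, 2.02], [0.04, 2.7], [-1, 4.14], [0.28, 2.66], [-3.11, 3.11]. Speed limits (rad/s): [2.57, 2.57, 3.14, 3.14, 3.14, 3.14].

## Interface

Orientations are given as a 3x3 rotation matrix whose columns are the frame's x, y, z axes.
In Python, from bench import r gives the robot as it stands.
- The arm moves only by the tool jog_arm, never from a script. Its argument "increments" is text: rows parted by semicolons, each of 5 numbers parted by spaces: the shift along the tool's x, y, z in cm, then the turn about the tool's z in degrees, then the opening, from 0 (shut) to 1 (fully open). A call has 1 to 10 rows; each row shifts and turns the commanded pose from where the row before left it, along the tool's axes as they then stand; what a row does not reach is not made up. A row lasts 1/8 s, in which the tool goes at most 62.5 mm and 10.7 degrees, less where a joint would pass 70% of its speed; a pose out of reach is approached as far as the arm can. A call with a gripper value outside its range is refused whole. The fingers move at their own pace and stop on an object; "force" is the grip in N (left out, the last holds). Time passes only in rows, so rows that do not move let the fingers close. It gives the time, the measured TCP pose, the force and the opening at its end, in the units of the state.
- r.sense(): the state, without advancing time (a new reading comes with each control period).
- r.snapshot(name): name is "side" or "top"; returns (picture, depth): 384x512x3 uint8, red, green, blue; 384x512 float32, m along the optical axis (not along the pixel's ray), 0 where there is no reading.
- r.get_calibration(name): a dict with "fovy" (degrees; the focal length in pixels is half the picture's height over the tangent of half this angle, whatever the lens; pixels are square), "cx", "cy" (the principal point, pixels), "dist" ([k1, k2, p1, p2, k3] as OpenCV has them; the pictures are not rectified), "R" (3x3) and "t" (3): a world point X has camera coordinates R X + t. Camera axes: x right, y down, z forward; pixel columns grow to the right and rows downward; lengths in m; the calibration is good to about 2 mm. A picture is of the moment at which its call begins. get_calibration takes no time and is no camera call.
- r.sign_off(): hands the job in, once; it reports no verdict.
The state is a dict: "time": time; "qpos": joint angles; "qvel": joint speeds; "effort": joint torques, N m; "ee_pos": TCP position; "tool_rot": TCP orientation; "ft_force": force on the tool from outside, world axes, zero at the start; "moment": the same for the moment, N m; "opening": finger opening in m.
Only numpy, scipy, OpenCV 4.12 (cv2) and the standard library are available. Lean on these libraries where they do the work, as an engineer would, in place of code of your own. Each camera call takes 0.05 s, during which the arm holds its last target. There are 200 camera calls.

## Task

Put the stainless carabiner away in the white hardware box: slide the box's flush hatch fully open by pressing a fingertip on it, lay the carabiner in the well underneath, and slide the hatch fully home again. The hatch is a thin panel that cracks if you lean hard on it, so press only as much as it takes; leave everything else on the shelf where it is.

Things in the scene. Friction and masses are not known exactly. Their poses are not given: they have to be found in the camera images.
- gearbox: White marine-plastic hardware box, screwed down, 150 (its x) x 272 (its y) x 60 mm high; origin at the centre of its underside. In its flat top a recess 118 x 250 mm between two side rails holds one hatch panel that slides along the box's y. The recess's -y half is the mouth of the well, its +y half has a fixed deck 10 mm below the rails, over which the hatch lies when open.
- hatch (a joint): Position of the hatch in m along the box's +y: 0 fully shut (over the well, against the -y end), 0.124 fully open (over the deck, against the +y end). It stays where it is left and stops hard at both ends. It drags with about 7 N in its grooves, so a fingertip (friction about 0.6) must press with some 14 to 20 N to carry it along; with less the finger skids.
- lid: The hatch: a thin grey panel 118 (x) x 124 (y) x 4 mm with a black ribbed field (60 x 42 mm) in its middle, no handle, hole or notch; it moves with the joint. Origin: middle of its top if it lay exactly flush, 60 mm above the shelf; but in its worn grooves it sits from 1 mm higher to 3.5 mm lower, unmeasured. It bows about 1 mm per 20 N and cracks above 25 N. Axes as the box's.
- well (a point): Centre of the well's floor, 8 mm above the shelf, fixed in the box (64 mm to -y of the box's centre). The well is 118 (x) x 122 (y) mm and about 44 mm deep below the hatch. Axes as the box's.
- carabiner: Stainless steel carabiner with a screw sleeve on its gate: a closed rounded-rectangle ring of round 9 mm bar, 92 mm long (its x) and 46 mm wide (its y), lying flat on the shelf, 9 mm high, 110 g. Origin at its centre, on its underside. Its long sides are straight for 50 mm and parallel, so it can be gripped across its width.
- boltsnap: Bystander: steel bolt snap, a small swivel eye and a hook in one line, 106 mm long (its x), 34 mm wide, 10 mm high, lying flat. Origin on its underside, near the swivel.
- mask: Bystander: clear silicone dive mask with two glass lenses, lying lens up, 90 x 160 x 50 mm. Origin at the centre of its underside.
- snorkel: Bystander: blue plastic snorkel tube lying flat, about 360 mm long (its x), 25 mm thick, with a black mouthpiece bent to its -y. Origin under the tube's middle.
- torch: Bystander: black dive torch lying along its x, 152 mm long, 46 mm across its head. Origin under its middle.
- bottle: Bystander: clear bottle of mask defogger, 36 mm across, 95 mm high, upright. Origin at the centre of its base.
- cup: Bystander: white mug, 76 mm across, 78 mm high, handle at its +y. Origin at the centre of its base.
- weight: Bystander: dark lead dive weight, 90 x 55 x 26 mm. Origin at the centre of its underside.
- case: Bystander: yellow hard plastic mask case, shut, standing fixed at the back, 114 x 202 x 92 mm. Origin at the centre of its underside.
Mind the look-alikes: they are no part of the job. What is shaped like the carabiner but black, orange or pink is not meant.

How it is judged:
On the way, in this order (a step that is already met when the one before it is completed fails the run):
1. the hatch is slid fully open (within 6 mm) (value of joint hatch above 0.118 m), for 0.2 s.
2. the carabiner lies in the well, on its floor, let go (z of carabiner in the frame of well between -0.005 and 0.012 m and x of carabiner in the frame of well between -0.04 and 0.04 m and y of carabiner in the frame of well between -0.042 and 0.042 m and contact force between the fingers and carabiner below 0.1 N and linear speed of carabiner below 0.03 m/s), for 0.2 s.
At the end, for the whole second after the job is handed in: The hatch is home within 4 mm of fully shut and the carabiner lies at rest on the floor of the well beneath it (its centre within 40 mm of the well's centre along the box's x and 42 mm along its y, no more than 12 mm above the floor) (value of joint hatch below 0.004 m and z of carabiner in the frame of well between -0.005 and 0.012 m and x of carabiner in the frame of well between -0.04 and 0.04 m and y of carabiner in the frame of well between -0.042 and 0.042 m and linear speed of carabiner below 0.03 m/s); the robot touches nothing.
It fails at once if the robot loads the thin hatch panel with more than 25 N (contact force between any of the fingers, the arm and lid above 25 N).
It fails at once if another thing on the shelf is moved by more than 25 mm (distance of any of boltsnap, mask, snorkel, torch, bottle, cup, weight from where it was at the start of the episode above 0.025 m).
It also fails if it takes over 72 s, if anything falls off the work surface, if the arm or the gripper's body presses on something with over 40 N, if the wrist force passes 120 N, or if a joint passes its speed limit or range.

## Working session

There is one attempt and no reset: what is moved stays moved. The work goes in short steps, Python scripts to look and compute and a tool call to move; the robot and the scene stay as the last step left them, time stands still between calls to the robot, and variables do not carry over. Pictures are saved under pics/ and viewed, about 8 in all and at most 12, crops included, and the job is handed in when it is done.

Besides the shell and the picture viewer there is one more tool, called after "Emit:" by a JSON object that holds its "op" and its "data". jog_arm: Moves the arm, as the interface text tells. Its arguments: {"type":"object","properties":{"increments":{"type":"string"},"force":{"type":"number"}},"required":["increments"]}

```bash
ls; mkdir -p pics; cat > h.py <<'E'
import numpy as np,cv2
from bench import r
def cam(n):
    c=r.get_calibration(n);f=192/np.tan(np.radians(c["fovy"])/2)
    return np.array([[f,0,c["cx"]],[0,f,c["cy"]],[0,0,1]]),np.array(c["dist"]),np.array(c["R"]),np.array(c["t"])
def ray(n,px,z):
    K,d,R,t=cam(n);u=cv2.undistortPoints(np.array(px,float).reshape(-1,1,2),K,d).reshape(-1,2)
    D=np.c_[u,np.ones(len(u))]@R;o=-R.T@t
    return o+D*((z-o[2])/D[:,2])[:,None]
def dep(n,px,D):
    K,d,R,t=cam(n);px=np.array(px,float).reshape(-1,2);u=cv2.undistortPoints(px.reshape(-1,1,2),K,d).reshape(-1,2)
    z=np.array([D[int(round(p[1])),int(round(p[0]))] for p in px])
    return (np.c_[u,np.ones(len(u))]*z[:,None]-t)@R
def proj(n,X):
    K,d,R,t=cam(n);return cv2.projectPoints(np.array(X,float).reshape(-1,3),cv2.Rodrigues(R)[0],t,K,d)[0].reshape(-1,2)
E
python3 - <<'E'
from h import *
for n in("top","side"):
    p,d=r.snapshot(n);cv2.imwrite(f"pics/{n}0.png",cv2.resize(p[:,:,::-1],(800,600)));np.savez(f"{n}0.npz",p=p,d=d)
    K,ds,R,t=cam(n);print(n,K[0,0],ds,R.round(2).tolist(),-R.T@t)
s=r.sense();print(s["time"],s["ee_pos"],s["tool_rot"].round(3),s["ft_force"])
E
```

```text
pics
top 370.73339957605424 [-0.0725477  0.         0.         0.         0.       ] [[-0.03, -1.0, 0.02], [-0.99, 0.02, -0.17], [0.17, -0.02, -0.99]] [0.34707052 0.01086969 1.11177851]
side 438.60571411300117 [-0.16732823  0.          0.          0.          0.        ] [[0.91, -0.42, -0.0], [-0.27, -0.58, -0.77], [0.32, 0.7, -0.64]] [ 0.11824223 -0.93139787  0.92488378]
0.1 [0.19490249 0.48706405 0.21540174] [[-0.928  0.372 -0.001]
 [ 0.372  0.928 -0.001]
 [ 0.    -0.001 -1.   ]] [ 0.44639126  0.6004543  -0.07609239]
```

View pics/top0.png

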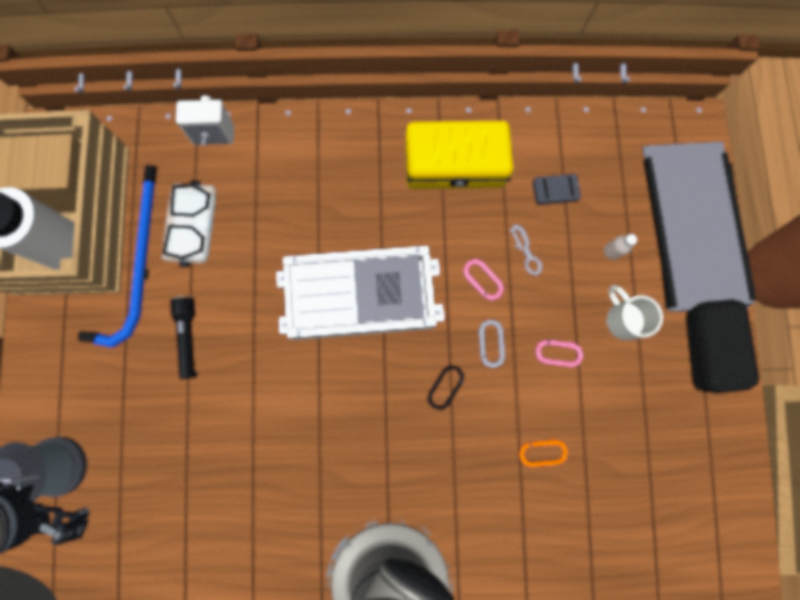

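View pics/side0.png

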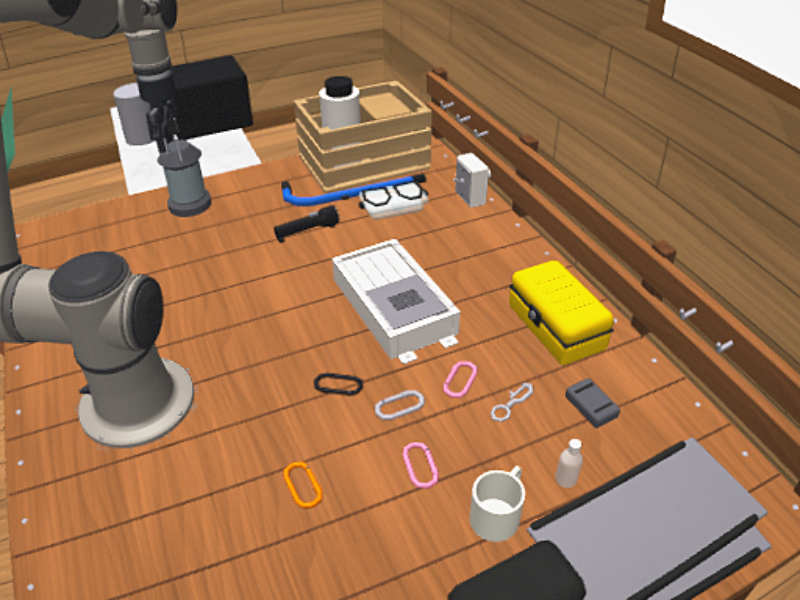

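Top view (800x600): the box is at (357,290), with its grey hatch on the right and the ribbed field at (388,288). The steel carabiner is at (491,343). Things it could be mistaken for: black ring (446,387), pink (483,279), pink (559,353), orange (544,453), bolt snap (526,250). I choose (491,343), which is the silver one.

```bash
python3 - <<'E'
from h import *
S=.64
def rect(n,X,box,sel,z):
    p=np.load(f"{n}0.npz");im=p["p"];hsv=cv2.cvtColor(im,cv2.COLOR_RGB2HSV)
    m=sel(hsv);k=np.zeros(m.shape,bool);a,b,c,d=box;k[b:d,a:c]=1
    ys,xs=np.nonzero(m&k);P=ray(n,np.c_[xs,ys],z)[:,:2]
    h=cv2.convexHull((P*1000).astype(np.float32));rc=cv2.minAreaRect(h)
    print(n,X,len(P),np.round(rc[0],1),np.round(rc[1],1),round(rc[2],1)); return m&k
q=np.load("top0.npz");
steel=lambda h:(h[...,1]<90)&(h[...,2]>90)
grey=lambda h:(h[...,1]<60)&(h[...,2]>80)&(h[...,2]<175)
white=lambda h:(h[...,1]<60)&(h[...,2]>80)
rib=lambda h:(h[...,2]<90)
rect("top","car",(300,200,328,240),steel,.0045)
rect("side","car",(237,245,275,270),steel,.0045)
rect("top","lid",(225,155,276,215),grey,.06)
rect("top","rib",(236,170,262,200),rib,.06)
rect("side","rib",(244,180,275,203),rib,.06)
for n in("top","side"):
    d=np.load(f"{n}0.npz")["d"]
    pts={"top":[(238,173),(238,200),(265,175),(265,195),(200,175),(314,201)],"side":[(245,190),(270,200),(262,182),(220,165)]}[n]
    print(dep(n,pts,d).round(4).tolist())
im=q["p"];hsv=cv2.cvtColor(im,cv2.COLOR_RGB2HSV)
print(hsv[185,222:285].tolist())
a=cv2.resize(np.load("top0.npz")["p"][150:250,170:340,::-1],None,fx=4,fy=4,interpolation=2)
b=cv2.resize(np.load("side0.npz")["p"][150:280,205:310,::-1],None,fx=4,fy=4,interpolation=2)[:400]
b=cv2.resize(np.load("side0.npz")["p"][150:280,205:310,::-1],(323,400),interpolation=2)
cv2.imwrite("pics/c1.png",cv2.resize(np.hstack([a,b]),None,fx=.79,fy=.79))
E
```

```text
top car 305 [ 433.9 -208.6] [93.7 50.2] 0.9
side car 253 [ 434.  -207.5] [91.7 50.1] 1.9
top lid 1619 [524.  -10.9] [136.6 143. ] 3.3Traceback (most recent call last):
  File "<stdin>", line 17, in <module>
  File "<stdin>", line 6, in rect
  File "h.py", line 7, in ray
    K,d,R,t=cam(n);u=cv2.undistortPoints(np.array(px,float).reshape(-1,1,2),K,d).reshape(-1,2)
                     ~~~~~~~~~~~~~~~~~~~^^^^^^^^^^^^^^^^^^^^^^^^^^^^^^^^^^^^^^^^
cv2.error: OpenCV(4.12.0) /io/opencv/modules/calib3d/src/undistort.dispatch.cpp:347: error: (-215:Assertion failed) CV_IS_MAT(_src) && CV_IS_MAT(_dst) && (_src->rows == 1 || _src->cols == 1) && (_dst->rows == 1 || _dst->cols == 1) && _src->cols + _src->rows - 1 == _dst->rows + _dst->cols - 1 && (CV_MAT_TYPE(_src->type) == CV_32FC2 || CV_MAT_TYPE(_src->type) == CV_64FC2) && (CV_MAT_TYPE(_dst->type) == CV_32FC2 || CV_MAT_TYPE(_dst->type) == CV_64FC2) in function 'cvUndistortPointsInternal'
```

```bash
python3 - <<'E'
from h import *
def rect(n,X,box,sel,z):
    im=np.load(f"{n}0.npz")["p"];hsv=cv2.cvtColor(im,cv2.COLOR_RGB2HSV).astype(int)
    m=sel(hsv);a,b,c,d=box;k=np.zeros(m.shape,bool);k[b:d,a:c]=1
    ys,xs=np.nonzero(m&k)
    if len(xs)<5: print(n,X,"few",im[(b+d)//2,a:c:3].tolist());return
    P=ray(n,np.c_[xs,ys],z)[:,:2];rc=cv2.minAreaRect((P*1000).astype(np.float32))
    print(n,X,len(P),np.round(rc[0],1),np.round(rc[1],1),round(rc[2],1),"mean",P.mean(0).round(4))
bright=lambda h:(h[...,1]<60)&(h[...,2]>190)
grey=lambda h:(h[...,1]<60)&(h[...,2]>70)&(h[...,2]<165)
rib=lambda h:(h[...,2]<105)
rect("top","lid",(229,160,273,208),grey,.06)
rect("top","rib",(236,170,262,200),rib,.06)
rect("side","rib",(244,180,275,203),rib,.06)
rect("top","box",(182,158,275,215),bright,.06)
for n in("top","side"):
    d=np.load(f"{n}0.npz")["d"]
    pts={"top":[(234,173),(238,200),(265,175),(265,195),(200,175)],"side":[(245,190),(270,200),(262,182),(225,165)]}[n]
    print(n,dep(n,pts,d).round(4).tolist())
print(np.load("top0.npz")["p"][185,222:285,1].tolist())
a=cv2.resize(np.load("top0.npz")["p"][150:250,170:340,::-1],None,fx=3,fy=3,interpolation=2)
b=cv2.resize(np.load("side0.npz")["p"][150:280,205:310,::-1],(242,300),interpolation=2)
cv2.imwrite("pics/c1.png",np.hstack([a,b]))
E
```

```text
top lid 1345 [536.  -16.5] [112.4 120.5] 3.3 mean [ 0.5385 -0.0158]
top rib few [[151, 151, 163], [145, 148, 158], [110, 110, 120], [112, 114, 122], [103, 103, 113], [117, 118, 127], [102, 103, 112], [144, 145, 156], [146, 148, 160]]
side rib 64 [535.4 -33.1] [84.5 55. ] 89.6 mean [ 0.537 -0.015]
top box 3161 [532.6  45.1] [153.3 275.5] 3.2 mean [0.5301 0.0776]
top [[0.5699, 0.0289, 0.0585], [0.4906, 0.0189, 0.0589], [0.5621, -0.0609, 0.0581], [0.5031, -0.0588, 0.0604], [0.5678, 0.1283, 0.0507]]
side [[0.4999, 0.0152, 0.0557], [0.5479, -0.0613, 0.0587], [0.5635, 0.0289, 0.0552], [0.4934, 0.1687, 0.0481]]
[247, 246, 247, 248, 242, 214, 168, 154, 153, 152, 152, 151, 151, 152, 151, 151, 150, 148, 140, 119, 110, 111, 118, 114, 107, 103, 103, 112, 113, 118, 109, 104, 103, 109, 128, 145, 148, 149, 148, 149, 148, 148, 147, 149, 149, 150, 153, 171, 200, 204, 206, 234, 246, 247, 232, 169, 113, 100, 100, 100, 101, 100, 94]
```

View pics/c1.png

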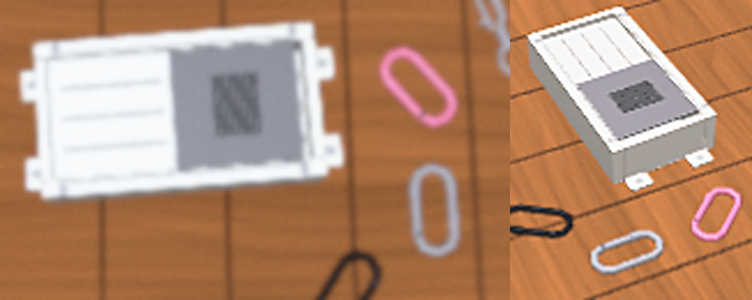

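The crop confirms it: the silver ring with the sleeve is the carabiner, beside a pink and a black one. Carabiner at (0.434, -0.208), long axis along x. Box centre at (0.533, 0.045), yaw +3.2°. Hatch centre at (0.536, -0.018). All sizes match those given. Next I align the tool y with the box y and go over the hatch.

Emit:
{"op": "jog_arm", "data": {"increments": "0 0 -1 -8.4 0; 0 0 -1 -8.4 0; 0 0 -1 -8.2 0; -3 -5 0 0 0; -3 -5 0 0 0; -3 -5 0 0 0; -3 -5 0 0 0; -3 -5 0 0 0; -3 -5 0 0 0; -3 -5 0 0 0"}}

```text
time: 1.35
ee_pos: [0.4249, 0.1479, 0.2459]
tool_rot: [[-0.998, -0.055, -0.0], [-0.055, 0.998, 0.0], [0.0, 0.0, -1.0]]
ft_force: [0.5, 0.8, 0.5]
opening: 0.0001
```

Emit:
{"op": "jog_arm", "data": {"increments": "-2.5 -4.2 0 0 0; -2.5 -4.3 0 0 0; -2.6 -4.3 0 0 0; -2.6 -4.3 2 0 0; 0 0 4 0 0; 0 0 4 0 0; 0 0 3 0 0; 0 0 1.5 0 0; 0 0 0 0 0; 0 0 0 0 0"}}

```text
time: 2.6
ee_pos: [0.5364, -0.0155, 0.1022]
tool_rot: [[-0.998, -0.056, 0.002], [-0.056, 0.998, -0.0], [-0.002, -0.0, -1.0]]
ft_force: [-0.2, 0.0, -0.0]
opening: -0.0001
```

Emit:
{"op": "jog_arm", "data": {"increments": "0 0 0.8 0 0; 0 0 0.7 0 0; 0 0 0 0 0; 0 0 0 0 0"}}

```text
time: 3.1
ee_pos: [0.5356, -0.0155, 0.086]
tool_rot: [[-0.998, -0.055, 0.0], [-0.055, 0.998, 0.0], [-0.0, 0.0, -1.0]]
ft_force: [0.4, 0.3, 0.1]
opening: -0.0003
```

Emit:
{"op": "jog_arm", "data": {"increments": "0 0 0.1 0 0; 0 0 0.1 0 0; 0 0 0.1 0 0; 0 0 0 0 0"}}

```text
time: 3.6
ee_pos: [0.5355, -0.0154, 0.0829]
tool_rot: [[-0.998, -0.056, -0.0], [-0.056, 0.998, 0.0], [0.0, 0.0, -1.0]]
ft_force: [1.2, -0.2, 0.3]
opening: 0.0002
```

Emit:
{"op": "jog_arm", "data": {"increments": "0 0 0.05 0 0; 0 0 0.05 0 0; 0 0 0 0 0"}}

```text
time: 3.98
ee_pos: [0.5355, -0.0154, 0.0819]
tool_rot: [[-0.998, -0.055, -0.0], [-0.055, 0.998, 0.0], [0.0, 0.0, -1.0]]
ft_force: [0.4, -0.3, 0.0]
opening: 0.0001
```

Emit:
{"op": "jog_arm", "data": {"increments": "0 0 0.05 0 0; 0 0 0.05 0 0; 0 0 0 0 0"}}

```text
time: 4.35
ee_pos: [0.5355, -0.0155, 0.081]
tool_rot: [[-0.998, -0.055, -0.0], [-0.055, 0.998, 0.0], [0.0, 0.0, -1.0]]
ft_force: [-0.6, -0.1, -0.9]
opening: -0.0002
```

Emit:
{"op": "jog_arm", "data": {"increments": "0 0 0.05 0 0; 0 0 0 0 0"}}

```text
time: 4.6
ee_pos: [0.5355, -0.0155, 0.0805]
tool_rot: [[-0.998, -0.056, 0.0], [-0.056, 0.998, 0.0], [-0.0, 0.0, -1.0]]
ft_force: [-0.1, -0.7, -0.6]
opening: 0.0
```

Emit:
{"op": "jog_arm", "data": {"increments": "0 0 0.05 0 0; 0 0 0 0 0"}}

```text
time: 4.85
ee_pos: [0.5355, -0.0154, 0.0799]
tool_rot: [[-0.998, -0.056, -0.0], [-0.056, 0.998, 0.0], [0.0, 0.0, -1.0]]
ft_force: [0.4, 0.6, 0.1]
opening: 0.0004
```

Emit:
{"op": "jog_arm", "data": {"increments": "0 0 0.05 0 0; 0 0 0 0 0"}}

```text
time: 5.1
ee_pos: [0.5355, -0.0155, 0.0795]
tool_rot: [[-0.998, -0.055, -0.0], [-0.055, 0.998, 0.0], [0.0, 0.0, -1.0]]
ft_force: [-0.8, -0.1, -0.3]
opening: 0.0002
```

Emit:
{"op": "jog_arm", "data": {"increments": "0 0 0.04 0 0; 0 0 0 0 0"}}

```text
time: 5.35
ee_pos: [0.5355, -0.0154, 0.079]
tool_rot: [[-0.998, -0.056, -0.0], [-0.056, 0.998, 0.0], [0.0, 0.0, -1.0]]
ft_force: [-0.0, 0.1, -0.1]
opening: 0.0002
```

Emit:
{"op": "jog_arm", "data": {"increments": "0 0 0.03 0 0; 0 0 0 0 0"}}

```text
time: 5.6
ee_pos: [0.5355, -0.0154, 0.0788]
tool_rot: [[-0.998, -0.056, -0.0], [-0.056, 0.998, 0.0], [-0.0, 0.0, -1.0]]
ft_force: [-0.3, 0.5, -0.2]
opening: 0.0
```

Emit:
{"op": "jog_arm", "data": {"increments": "0 0 0.05 0 0; 0 0 0 0 0"}}

```text
time: 5.85
ee_pos: [0.5355, -0.0154, 0.0782]
tool_rot: [[-0.998, -0.055, -0.0], [-0.055, 0.998, 0.0], [0.0, 0.0, -1.0]]
ft_force: [0.9, -1.8, 0.5]
opening: 0.0001
```

Emit:
{"op": "jog_arm", "data": {"increments": "0 0 0.03 0 0; 0 0 0 0 0"}}

```text
time: 6.1
ee_pos: [0.5356, -0.0154, 0.078]
tool_rot: [[-0.998, -0.056, 0.0], [-0.056, 0.998, 0.0], [-0.0, 0.0, -1.0]]
ft_force: [0.3, 0.8, 0.3]
opening: 0.0002
```

Emit:
{"op": "jog_arm", "data": {"increments": "0 0 0.04 0 0; 0 0 0 0 0"}}

```text
time: 6.35
ee_pos: [0.5355, -0.0155, 0.0776]
tool_rot: [[-0.998, -0.056, 0.0], [-0.056, 0.998, 0.0], [-0.0, 0.0, -1.0]]
ft_force: [-0.1, 0.9, -0.2]
opening: -0.0
```

Emit:
{"op": "jog_arm", "data": {"increments": "0 0 0.04 0 0; 0 0 0 0 0"}}

```text
time: 6.6
ee_pos: [0.5355, -0.0155, 0.0772]
tool_rot: [[-0.998, -0.055, -0.0], [-0.055, 0.998, 0.0], [0.0, 0.0, -1.0]]
ft_force: [-0.2, -0.2, 0.2]
opening: 0.0003
```

Emit:
{"op": "jog_arm", "data": {"increments": "0 0 0.04 0 0; 0 0 0 0 0"}}

```text
time: 6.85
ee_pos: [0.5355, -0.0154, 0.0768]
tool_rot: [[-0.998, -0.055, -0.0], [-0.055, 0.998, 0.0], [0.0, 0.0, -1.0]]
ft_force: [-0.1, 0.0, -0.1]
opening: -0.0003
```

Emit:
{"op": "jog_arm", "data": {"increments": "0 0 0.04 0 0; 0 0 0 0 0"}}

```text
time: 7.1
ee_pos: [0.5355, -0.0154, 0.0764]
tool_rot: [[-0.998, -0.056, -0.0], [-0.056, 0.998, 0.0], [0.0, 0.0, -1.0]]
ft_force: [0.3, -0.4, 0.3]
opening: -0.0001
```

```bash
python3 - <<'E'
from h import *
p,d=r.snapshot("side");u=proj("side",[.5355,-.0155,.056])[0];print(u)
x,y=int(u[0]),int(u[1]);cv2.imwrite("pics/c2.png",cv2.resize(p[y-60:y+45,x-70:x+70,::-1],None,fx=5,fy=5,interpolation=2))
E
```

```text
[259.77158983 192.68592535]
```

View pics/c2.png

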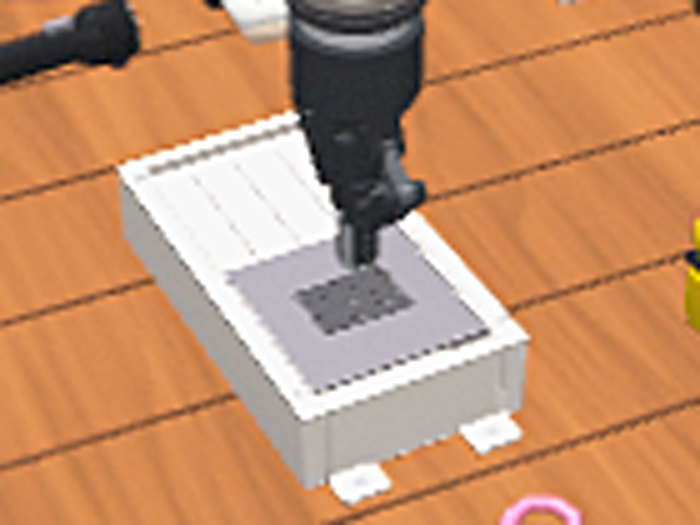

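The finger's lower end shows at crop (357,265) and the ribbed field is centred at (353,300). The tip therefore looks well above the hatch. I'll check its height by depth.

```bash
python3 - <<'E'
from h import *
for n in("side","top"):
    p,d=r.snapshot(n);cv2.imwrite(f"pics/_{n}.png",p[...,::-1])
    K,D,R,t=cam(n)
    ys,xs=np.mgrid[0:384,0:512];px=np.c_[xs.ravel(),ys.ravel()]
    X=dep(n,px,d);ok=(d.ravel()>0)&(abs(X[:,0]-.5355)<.04)&(abs(X[:,1]+.0155)<.04)&(X[:,2]>.066)
    P=X[ok];print(n,ok.sum(),P[np.argsort(P[:,2])[:12]].round(3).tolist())
    if n=="side":
        for y in range(170,200,2):
            q=dep(n,[(x,y) for x in (258,260,262)],d);print(y,q[1].round(3),p[y,260])
print(r.sense()["ee_pos"])
E
```

```text
side 1898 [[0.536, -0.023, 0.092], [0.527, -0.021, 0.093], [0.543, -0.023, 0.093], [0.528, -0.019, 0.095], [0.529, -0.025, 0.096], [0.524, -0.013, 0.096], [0.531, -0.027, 0.096], [0.525, -0.019, 0.097], [0.525, -0.012, 0.099], [0.534, -0.028, 0.1], [0.537, -0.029, 0.1], [0.528, -0.026, 0.101]]
170 [ 0.53  -0.031  0.156] [36 37 42]
172 [ 0.534 -0.021  0.14 ] [54 58 62]
174 [ 0.528 -0.034  0.144] [40 41 43]
176 [ 0.524 -0.043  0.144] [47 49 53]
178 [ 0.525 -0.04   0.134] [33 33 41]
180 [ 0.53  -0.029  0.117] [28 32 32]
182 [ 0.531 -0.028  0.109] [32 35 36]
184 [ 0.53  -0.031  0.104] [32 36 38]
186 [0.549 0.013 0.056] [124 121 127]
188 [0.546 0.005 0.055] [114 113 119]
190 [ 0.54  -0.008  0.059] [122 119 125]
192 [ 0.537 -0.015  0.058] [135 132 138]
194 [ 0.533 -0.022  0.056] [111 110 115]
196 [ 0.53  -0.029  0.055] [114 112 119]
198 [ 0.524 -0.042  0.06 ] [190 186 196]
top 2044 [[0.522, 0.012, 0.14], [0.522, 0.009, 0.143], [0.521, 0.007, 0.144], [0.523, 0.015, 0.151], [0.523, 0.02, 0.152], [0.526, -0.051, 0.155], [0.522, 0.012, 0.155], [0.522, 0.022, 0.157], [0.522, 0.017, 0.158], [0.524, 0.015, 0.158], [0.526, -0.054, 0.158], [0.527, 0.015, 0.16]]
[ 0.53554253 -0.01544943  0.07639077]
```

Emit:
{"op": "jog_arm", "data": {"increments": "0 0 0.1 0 0; 0 0 0.1 0 0; 0 0 0 0 0"}}

```text
time: 7.62
ee_pos: [0.5355, -0.0154, 0.0743]
tool_rot: [[-0.998, -0.056, -0.0], [-0.056, 0.998, 0.0], [0.0, 0.0, -1.0]]
ft_force: [-0.3, 0.7, -0.3]
opening: 0.0001
```

Emit:
{"op": "jog_arm", "data": {"increments": "0 0 0.1 0 0; 0 0 0.1 0 0; 0 0 0.1 0 0; 0 0 0 0 0"}}

```text
time: 8.12
ee_pos: [0.5355, -0.0154, 0.0713]
tool_rot: [[-0.998, -0.056, -0.0], [-0.056, 0.998, 0.0], [0.0, 0.0, -1.0]]
ft_force: [-0.0, -0.2, -0.2]
opening: -0.0002
```

```bash
cat > tip.py <<'E'
from h import *
p,d=r.snapshot("side");s=r.sense();e=s["ee_pos"]
ys,xs=np.mgrid[0:384,0:512];X=dep("side",np.c_[xs.ravel(),ys.ravel()],d)
dark=(p.max(2)<95).ravel()
ok=(d.ravel()>0)&(abs(X[:,0]-e[0])<.04)&(abs(X[:,1]-e[1])<.04)&(X[:,2]>.064)
P=X[ok];print(e,s["ft_force"],s["effort"].round(1),P[np.argsort(P[:,2])[:8]].round(3).tolist())
E
python3 tip.py; python3 -c "
from h import *
s=r.sense();print(s['qpos'],s['time'])"
```

```text
[ 0.53554162 -0.01543251  0.07134853] [-0.81433422 -0.15804021 -0.11334994] [ -0.  -47.3 -19.6  -0.   -0.    0. ] [[0.54, -0.022, 0.086], [0.537, -0.021, 0.086], [0.527, -0.022, 0.086], [0.529, -0.024, 0.087], [0.527, -0.015, 0.089], [0.524, -0.02, 0.09], [0.53, -0.023, 0.09], [0.527, -0.022, 0.09]]
[-1.71958746e-01  5.20326668e-01  1.68314626e+00  1.24381303e-04
  9.38156796e-01 -1.79836054e+00] 8.175
```

Emit:
{"op": "jog_arm", "data": {"increments": "0 0 0.15 0 0; 0 0 0.15 0 0; 0 0 0.15 0 0; 0 0 0 0 0"}}

```text
time: 8.68
ee_pos: [0.5354, -0.0154, 0.0667]
tool_rot: [[-0.998, -0.056, -0.0], [-0.056, 0.998, 0.0], [0.0, 0.0, -1.0]]
ft_force: [0.4, 0.5, -0.0]
opening: 0.0
```

Emit:
{"op": "jog_arm", "data": {"increments": "0 0 0.15 0 0; 0 0 0.15 0 0; 0 0 0.15 0 0; 0 0 0 0 0"}}

```text
time: 9.18
ee_pos: [0.5355, -0.0154, 0.0622]
tool_rot: [[-0.998, -0.056, -0.0], [-0.056, 0.998, 0.0], [0.0, 0.0, -1.0]]
ft_force: [0.5, 0.2, -0.3]
opening: -0.0001
```

```bash
python3 tip.py; python3 - <<'E'
from h import *
p,d=r.snapshot("side");e=r.sense()["ee_pos"]
u=proj("side",[e[0],e[1],.058])[0];x,y=int(u[0]),int(u[1]);cv2.imwrite("pics/c3.png",cv2.resize(p[y-35:y+25,x-35:x+35,::-1],None,fx=8,fy=8,interpolation=2))
E
```

```text
[ 0.53554122 -0.01543267  0.06233621] [ 0.18993452 -0.65873438  0.50364849] [ -0.  -47.5 -19.2  -0.   -0.    0. ] [[0.561, -0.019, 0.064], [0.534, -0.021, 0.076], [0.531, -0.021, 0.076], [0.541, -0.02, 0.076], [0.526, -0.01, 0.078], [0.526, -0.023, 0.08], [0.524, -0.021, 0.083], [0.524, -0.013, 0.084]]
```

View pics/c3.png

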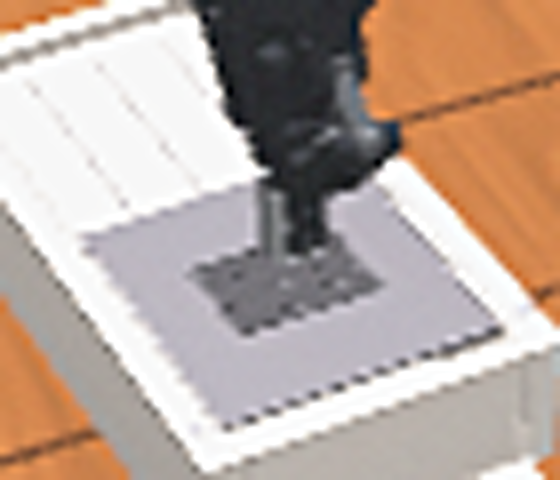

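The tip shows at crop (290,255), still about 17 mm above the ribbed field (287,285). It sits about 13 mm above the reported TCP, not 22 mm below it. I'll rely on vision and touch instead of the nominal offset.

Emit:
{"op": "jog_arm", "data": {"increments": "0 0 0.15 0 0; 0 0 0.15 0 0; 0 0 0.15 0 0; 0 0 0 0 0"}}

```text
time: 9.78
ee_pos: [0.5355, -0.0154, 0.0578]
tool_rot: [[-0.998, -0.055, -0.0], [-0.055, 0.998, 0.0], [0.0, 0.0, -1.0]]
ft_force: [0.2, 0.6, -0.5]
opening: 0.0001
```

Emit:
{"op": "jog_arm", "data": {"increments": "0 0 0.1 0 0; 0 0 0.1 0 0; 0 0 0.1 0 0; 0 0 0 0 0"}}

```text
time: 10.28
ee_pos: [0.5355, -0.0154, 0.0548]
tool_rot: [[-0.998, -0.055, -0.0], [-0.055, 0.998, 0.0], [0.0, 0.0, -1.0]]
ft_force: [0.4, 0.2, 0.4]
opening: -0.0001
```

```bash
python3 tip.py
```

```text
[ 0.53550597 -0.01543264  0.05485079] [0.1347264  0.33575023 0.96175589] [  0.  -47.7 -18.9   0.   -0.   -0. ] [[0.542, -0.019, 0.067], [0.526, -0.01, 0.07], [0.527, -0.021, 0.07], [0.529, -0.023, 0.071], [0.525, -0.019, 0.073], [0.535, -0.025, 0.074], [0.53, -0.023, 0.074], [0.542, -0.024, 0.075]]
```

Emit:
{"op": "jog_arm", "data": {"increments": "0 0 0.1 0 0; 0 0 0.1 0 0; 0 0 0.1 0 0; 0 0 0 0 0"}}

```text
time: 10.82
ee_pos: [0.5355, -0.0154, 0.0518]
tool_rot: [[-0.998, -0.056, -0.0], [-0.056, 0.998, 0.0], [0.0, 0.0, -1.0]]
ft_force: [-0.2, 0.6, -0.1]
opening: 0.0002
```

Emit:
{"op": "jog_arm", "data": {"increments": "0 0 0.06 0 0; 0 0 0.06 0 0; 0 0 0 0 0"}}

```text
time: 11.2
ee_pos: [0.5355, -0.0154, 0.0506]
tool_rot: [[-0.998, -0.056, -0.0], [-0.056, 0.998, 0.0], [0.0, 0.0, -1.0]]
ft_force: [-1.1, -0.8, 0.4]
opening: 0.0001
```

Emit:
{"op": "jog_arm", "data": {"increments": "0 0 0.06 0 0; 0 0 0 0 0"}}

```text
time: 11.45
ee_pos: [0.5355, -0.0154, 0.0501]
tool_rot: [[-0.998, -0.056, -0.0], [-0.056, 0.998, 0.0], [0.0, 0.0, -1.0]]
ft_force: [-0.1, -0.4, -0.4]
opening: -0.0
```

Emit:
{"op": "jog_arm", "data": {"increments": "0 0 0.06 0 0; 0 0 0 0 0"}}

```text
time: 11.7
ee_pos: [0.5355, -0.0155, 0.0494]
tool_rot: [[-0.998, -0.055, -0.0], [-0.055, 0.998, 0.0], [0.0, 0.0, -1.0]]
ft_force: [0.2, 0.0, -0.0]
opening: 0.0001
```

Emit:
{"op": "jog_arm", "data": {"increments": "0 0 0.06 0 0; 0 0 0.06 0 0; 0 0 0 0 0"}}

```text
time: 12.08
ee_pos: [0.5355, -0.0154, 0.0482]
tool_rot: [[-0.998, -0.056, -0.0], [-0.056, 0.998, 0.0], [0.0, 0.0, -1.0]]
ft_force: [-0.2, 0.3, 0.5]
opening: -0.0003
```

Emit:
{"op": "jog_arm", "data": {"increments": "0 0 0.06 0 0; 0 0 0 0 0"}}

```text
time: 12.32
ee_pos: [0.5355, -0.0155, 0.0476]
tool_rot: [[-0.998, -0.055, -0.0], [-0.055, 0.998, 0.0], [0.0, 0.0, -1.0]]
ft_force: [-1.0, -0.1, -0.0]
opening: -0.0001
```

Emit:
{"op": "jog_arm", "data": {"increments": "0 0 0.06 0 0; 0 0 0 0 0"}}

```text
time: 12.58
ee_pos: [0.5355, -0.0154, 0.047]
tool_rot: [[-0.998, -0.056, 0.0], [-0.056, 0.998, 0.0], [-0.0, 0.0, -1.0]]
ft_force: [-0.5, -0.1, -0.3]
opening: -0.0
```

```bash
python3 tip.py
```

```text
[ 0.53552776 -0.01544474  0.04706802] [0.2506934  0.52312237 0.37378528] [ -0.  -48.  -18.5  -0.   -0.    0. ] [[0.536, -0.023, 0.064], [0.526, -0.01, 0.066], [0.527, -0.021, 0.066], [0.529, -0.023, 0.067], [0.542, -0.025, 0.068], [0.524, -0.022, 0.068], [0.53, -0.021, 0.069], [0.531, -0.028, 0.07]]
```

Emit:
{"op": "jog_arm", "data": {"increments": "0 0 0.06 0 0; 0 0 0 0 0"}}

```text
time: 12.88
ee_pos: [0.5355, -0.0154, 0.0465]
tool_rot: [[-0.998, -0.055, -0.0], [-0.055, 0.998, 0.0], [0.0, 0.0, -1.0]]
ft_force: [-1.0, -0.1, -0.4]
opening: -0.0002
```

Emit:
{"op": "jog_arm", "data": {"increments": "0 0 0.05 0 0; 0 0 0 0 0"}}

```text
time: 13.12
ee_pos: [0.5355, -0.0155, 0.0459]
tool_rot: [[-0.998, -0.055, -0.0], [-0.055, 0.998, 0.0], [0.0, 0.0, -1.0]]
ft_force: [-0.4, 0.5, -0.1]
opening: -0.0001
```

Emit:
{"op": "jog_arm", "data": {"increments": "0 0 0.05 0 0; 0 0 0 0 0"}}

```text
time: 13.38
ee_pos: [0.5355, -0.0154, 0.0455]
tool_rot: [[-0.998, -0.056, -0.0], [-0.056, 0.998, 0.0], [0.0, 0.0, -1.0]]
ft_force: [0.2, 0.0, 0.9]
opening: -0.0001
```

Emit:
{"op": "jog_arm", "data": {"increments": "0 0 0.05 0 0; 0 0 0 0 0"}}

```text
time: 13.62
ee_pos: [0.5355, -0.0154, 0.045]
tool_rot: [[-0.998, -0.055, 0.0], [-0.055, 0.998, 0.0], [-0.0, 0.0, -1.0]]
ft_force: [0.4, -0.0, -0.2]
opening: 0.0001
```

Emit:
{"op": "jog_arm", "data": {"increments": "0 0 0.05 0 0; 0 0 0 0 0"}}

```text
time: 13.88
ee_pos: [0.5355, -0.0154, 0.0444]
tool_rot: [[-0.998, -0.055, -0.0], [-0.055, 0.998, 0.0], [0.0, 0.0, -1.0]]
ft_force: [0.5, 0.1, 0.1]
opening: 0.0002
```

```bash
python3 tip.py; python3 - <<'E'
from h import *
p,d=r.snapshot("side");e=r.sense()["ee_pos"]
u=proj("side",[e[0],e[1],.058])[0];x,y=int(u[0]),int(u[1]);cv2.imwrite("pics/c4.png",cv2.resize(p[y-35:y+25,x-35:x+35,::-1],None,fx=8,fy=8,interpolation=2))
E
```

```text
[ 0.53552506 -0.01544154  0.04447953] [0.08192915 0.48142455 0.15195179] [ -0.  -48.  -18.4  -0.   -0.    0. ] [[0.525, -0.012, 0.064], [0.525, -0.018, 0.064], [0.528, -0.02, 0.065], [0.53, -0.022, 0.066], [0.538, -0.027, 0.067], [0.529, -0.031, 0.069], [0.528, -0.02, 0.069], [0.526, -0.009, 0.069]]
```

View pics/c4.png

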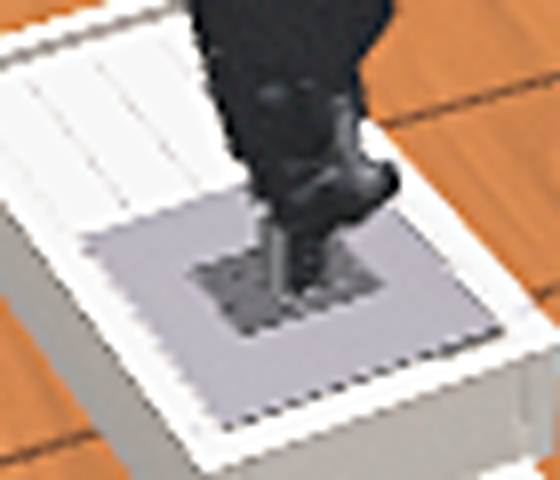

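The tip at crop (300,297) now lies inside the ribbed field (287,285), so contact is close.

Emit:
{"op": "jog_arm", "data": {"increments": "0 0 0.05 0 0; 0 0 0 0 0"}}

```text
time: 14.22
ee_pos: [0.5355, -0.0154, 0.044]
tool_rot: [[-0.998, -0.055, -0.0], [-0.055, 0.998, 0.0], [0.0, 0.0, -1.0]]
ft_force: [-0.4, 1.0, 1.0]
opening: -0.0001
```

Emit:
{"op": "jog_arm", "data": {"increments": "0 0 0.05 0 0; 0 0 0 0 0"}}

```text
time: 14.48
ee_pos: [0.5355, -0.0155, 0.0434]
tool_rot: [[-0.998, -0.055, -0.0], [-0.055, 0.998, 0.0], [0.0, 0.0, -1.0]]
ft_force: [-0.5, -0.2, -0.1]
opening: 0.0001
```

Emit:
{"op": "jog_arm", "data": {"increments": "0 0 0.05 0 0; 0 0 0 0 0"}}

```text
time: 14.72
ee_pos: [0.5355, -0.0154, 0.0429]
tool_rot: [[-0.998, -0.056, -0.0], [-0.056, 0.998, 0.0], [0.0, 0.0, -1.0]]
ft_force: [-0.3, -0.3, -0.3]
opening: 0.0002
```

Emit:
{"op": "jog_arm", "data": {"increments": "0 0 0.05 0 0; 0 0 0 0 0"}}

```text
time: 14.98
ee_pos: [0.5356, -0.0154, 0.0427]
tool_rot: [[-0.998, -0.055, 0.0], [-0.055, 0.998, 0.0], [-0.0, 0.0, -1.0]]
ft_force: [-1.7, -0.1, 2.8]
opening: 0.0001
```

Emit:
{"op": "jog_arm", "data": {"increments": "0 0 0.05 0 0; 0 0 0 0 0"}}

```text
time: 15.22
ee_pos: [0.5356, -0.0154, 0.0425]
tool_rot: [[-0.998, -0.056, 0.0], [-0.056, 0.998, 0.0], [-0.0, -0.0, -1.0]]
ft_force: [-2.3, -0.8, 6.3]
opening: 0.0005
```

Emit:
{"op": "jog_arm", "data": {"increments": "0 0 0.05 0 0; 0 0 0 0 0"}}

```text
time: 15.48
ee_pos: [0.5357, -0.0155, 0.0424]
tool_rot: [[-0.998, -0.056, 0.001], [-0.056, 0.998, -0.0], [-0.001, -0.0, -1.0]]
ft_force: [-3.4, 0.3, 8.8]
opening: -0.0
```

Contact at z≈0.0428, about 6 N per commanded mm. I'll press up to about 16 N.

Emit:
{"op": "jog_arm", "data": {"increments": "0 0 0.06 0 0; 0 0 0.05 0 0; 0 0 0 0 0"}}

```text
time: 15.85
ee_pos: [0.5357, -0.0155, 0.042]
tool_rot: [[-0.998, -0.056, 0.001], [-0.056, 0.998, -0.0], [-0.001, -0.0, -1.0]]
ft_force: [-6.0, 1.1, 15.2]
opening: -0.0
```

Emit:
{"op": "jog_arm", "data": {"increments": "0 0.2 0 0 0; 0 0.3 0 0 0; 0 0.3 0 0 0; 0 0.2 0 0 0; 0 0 0 0 0"}}

```text
time: 16.48
ee_pos: [0.5352, -0.0069, 0.042]
tool_rot: [[-0.998, -0.056, 0.001], [-0.056, 0.998, -0.002], [-0.001, -0.002, -1.0]]
ft_force: [-4.8, -6.3, 15.4]
opening: -0.0001
```

Emit:
{"op": "jog_arm", "data": {"increments": "0.04 0.3 0.01 0 0; 0.02 0.3 0 0 0; 0 0.3 0 0 0; 0 0.3 0 0 0; 0 0.3 0 0 0; 0 0 0 0 0"}}

```text
time: 17.23
ee_pos: [0.5344, 0.0081, 0.042]
tool_rot: [[-0.998, -0.056, 0.002], [-0.056, 0.998, -0.002], [-0.002, -0.002, -1.0]]
ft_force: [-4.3, -6.5, 15.4]
opening: -0.0001
```

```bash
cat > lid.py <<'E'
from h import *
p,d=r.snapshot("top");hsv=cv2.cvtColor(p,cv2.COLOR_RGB2HSV)
b=np.array([.533,.045]);a=np.radians(3.2);X=np.array([np.cos(a),np.sin(a)]);Y=np.array([-np.sin(a),np.cos(a)])
for s in(-45,45):   # scan lines along box y near the rails, on the lid plane
    L=np.arange(-.13,.13,.002);P=np.array([[*(b+X*s/1000+Y*l),.058] for l in L]);u=proj("top",P).round().astype(int)
    v=p[u[:,1],u[:,0]].astype(int).max(1);print(s,"".join("#" if q<100 else "g" if q<185 else "." for q in v))
s=r.sense();print(s["ee_pos"],s["ft_force"])
E
python3 lid.py
```

```text
-45 .......ggggggggggggggggggggggggggggg#######################ggg#gggggggggggggggggggggggggggggg###gggg..............................
45 ###gggggggggggggggggggggggggggggggggggggggggggggggggggggggggggggggggggggggggg######ggggggggggggg..................................
[0.53438669 0.00812198 0.04203009] [-3.56554404 -5.92388756 15.33506043]
```

Emit:
{"op": "jog_arm", "data": {"increments": "0.02 0.3 0 0 0; 0 0.4 0 0 0; 0 0.4 0 0 0; 0 0.4 0 0 0; 0 0.4 0 0 0; 0 0.4 0 0 0; 0 0.3 0 0 0; 0 0 0 0 0"}}

```text
time: 18.27
ee_pos: [0.5328, 0.0342, 0.042]
tool_rot: [[-0.998, -0.056, 0.003], [-0.056, 0.998, -0.002], [-0.003, -0.002, -1.0]]
ft_force: [-4.6, -5.7, 15.8]
opening: 0.0002
```

Emit:
{"op": "jog_arm", "data": {"increments": "0 0.3 0 0 0; 0 0.4 0 0 0; 0 0.4 0 0 0; 0 0.4 0 0 0; 0 0.4 0 0 0; 0 0.4 0 0 0; 0 0.3 0 0 0; 0 0 0 0 0"}}

```text
time: 19.27
ee_pos: [0.5314, 0.0602, 0.042]
tool_rot: [[-0.998, -0.056, 0.003], [-0.056, 0.998, -0.002], [-0.003, -0.002, -1.0]]
ft_force: [-3.1, -4.6, 15.0]
opening: 0.0002
```

Emit:
{"op": "jog_arm", "data": {"increments": "0 0.3 0 0 0; 0 0.4 0 0 0; 0 0.4 0 0 0; 0 0.4 0 0 0; 0 0.4 0 0 0; 0 0.4 0 0 0; 0 0.3 0 0 0; 0 0 0 0 0"}}

```text
time: 20.27
ee_pos: [0.5299, 0.0863, 0.042]
tool_rot: [[-0.998, -0.056, 0.002], [-0.056, 0.998, -0.002], [-0.002, -0.002, -1.0]]
ft_force: [-4.0, -5.8, 14.6]
opening: 0.0002
```

```bash
python3 lid.py;python3 - <<'E'
from h import *
p,d=r.snapshot("side");cv2.imwrite("pics/c5.png",cv2.resize(p[120:270,170:350,::-1],None,fx=4,fy=4,interpolation=2))
E
```

```text
-45 ...........................................................gggggggggggggggggggggggg####gg##################ggggggggggggggggggggggg
45 ...................................................g#####################ggggggggggggggggggggggggggggggggggggggggggggggggggggggggg
[0.52991075 0.08629434 0.04201885] [-3.29237824 -5.90947737 15.19939727]
```

View pics/c5.png

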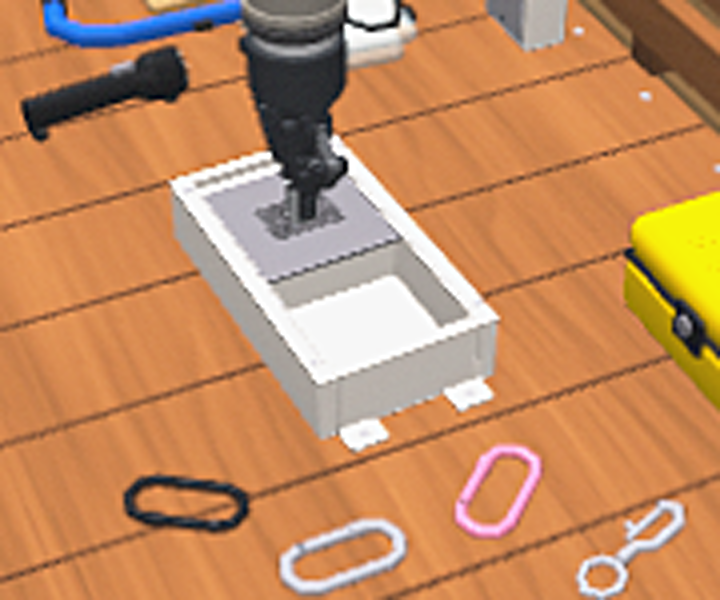

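The hatch rides with the finger; it is about 102 mm open, with a narrow gap left at crop (240,170). I'll finish to the stop.

Emit:
{"op": "jog_arm", "data": {"increments": "0 0.3 0.01 0 0; 0 0.4 0 0 0; 0 0.4 0 0 0; 0 0.4 0 0 0; 0 0.3 0 0 0; 0 0.2 0 0 0; 0 0.1 0 0 0; 0 0 0 0 0"}}

```text
time: 21.38
ee_pos: [0.5299, 0.1067, 0.0421]
tool_rot: [[-0.998, -0.056, 0.005], [-0.056, 0.998, -0.002], [-0.005, -0.002, -1.0]]
ft_force: [-0.2, -8.5, 13.4]
opening: 0.0002
```

Emit:
{"op": "jog_arm", "data": {"increments": "0 0.15 0 0 0; 0 0.15 0 0 0; 0 0.15 0 0 0; 0 0 0 0 0; 0 0 0 0 0"}}

```text
time: 22.0
ee_pos: [0.5299, 0.1113, 0.0421]
tool_rot: [[-0.998, -0.056, 0.005], [-0.056, 0.998, -0.002], [-0.005, -0.002, -1.0]]
ft_force: [0.1, -8.2, 13.1]
opening: -0.0002
```

Fy of -8.5 N at 13.3 N shows the finger skidding at the hard stop. I'll lift and go over to the carabiner, opening the gripper.

Emit:
{"op": "jog_arm", "data": {"increments": "0 0 -3 0 0; 0 0 -4 0 0; 1.9 -5.2 -1 0 1; 1.9 -5.2 0 0 1; 1.9 -5.2 0 0 1; 1.9 -5.2 0 0 1; 1.9 -5.2 0 0 1; 1.9 -5.3 0 0 1; 0 0 0 0 1"}}

```text
time: 23.12
ee_pos: [0.4303, -0.2094, 0.1201]
tool_rot: [[-0.999, -0.05, 0.0], [-0.05, 0.999, -0.001], [-0.0, -0.001, -1.0]]
ft_force: [-0.1, 0.7, -0.4]
opening: 0.0855
```

```bash
python3 lid.py;python3 - <<'E'
from h import *
p,d=r.snapshot("side");e=r.sense()["ee_pos"]
hsv=cv2.cvtColor(p,cv2.COLOR_RGB2HSV)
cv2.imwrite("pics/c6.png",cv2.resize(p[140:300,180:370,::-1],None,fx=3.5,fy=3.5,interpolation=2))
E
```

```text
-45 ..................................................................gggggggggggggggggggggggggggggggggggggggggggggggggggggggggggg....
45 ..................................................................ggggggggggggggggggggggggggggggggggggggggggggggggggggggggggggg...
[ 0.4306223  -0.20740561  0.1199591 ] [-0.18578992  0.20533888  0.52472055]
```

View pics/c6.png

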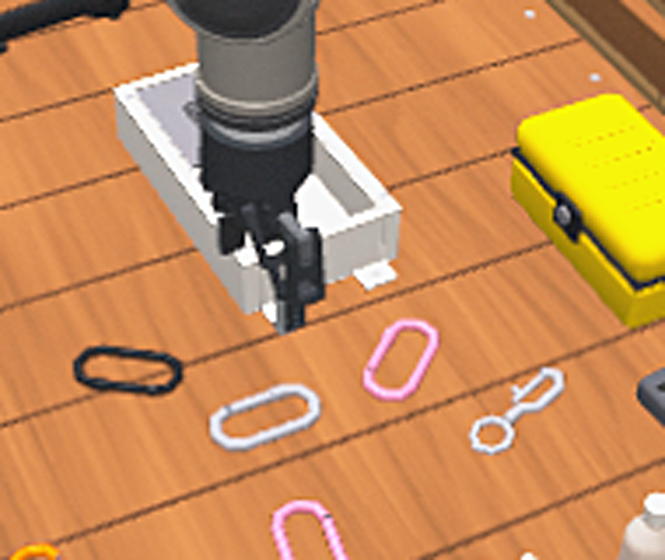

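The hatch spans box y 0.002 to 0.126, so it is fully open. The gripper is above the silver carabiner at crop (265,417), with nothing near the fingers. I'll descend with a moderately open jaw.

Emit:
{"op": "jog_arm", "data": {"increments": "-0.3 0 3 0 0.68; 0 0 3 0 0.68; 0 0 2.5 0 0.68; 0 0 1.5 0 0.68; 0 0 0.5 0 0.68; 0 0 0 0 0.68; 0 0 0 0 0.68"}}

```text
time: 24.1
ee_pos: [0.4347, -0.2058, 0.0158]
tool_rot: [[-0.998, -0.056, 0.001], [-0.056, 0.998, -0.001], [-0.001, -0.001, -1.0]]
ft_force: [0.1, 0.2, -0.2]
opening: 0.0584
```

```bash
python3 - <<'E'
from h import *
s=r.sense();e=s["ee_pos"]
for n in("side","top"):
    p,d=r.snapshot(n)
    ys,xs=np.mgrid[0:384,0:512];X=dep(n,np.c_[xs.ravel(),ys.ravel()],d)
    ok=(d.ravel()>0)&(abs(X[:,0]-e[0])<.03)&(abs(X[:,1]-e[1])<.07)&(X[:,2]>.016);P=X[ok];print(n,P[np.argsort(P[:,2])[:10]].round(3).tolist())
    if n=="side": q=p[215:295,215:305,::-1]
    else: q2=p[170:250,270:360,::-1]
cv2.imwrite("pics/c7.png",cv2.resize(np.hstack([q,q2]),None,fx=4.4,fy=4.4,interpolation=2))
print(e,s["opening"],s["ft_force"])
E
```

```text
side [[0.432, -0.176, 0.034], [0.433, -0.174, 0.035], [0.427, -0.175, 0.035], [0.429, -0.177, 0.035], [0.438, -0.177, 0.036], [0.426, -0.235, 0.036], [0.423, -0.171, 0.036], [0.439, -0.175, 0.037], [0.435, -0.177, 0.037], [0.423, -0.176, 0.038]]
top [[0.447, -0.168, 0.08], [0.444, -0.168, 0.083], [0.444, -0.165, 0.083], [0.424, -0.167, 0.084], [0.446, -0.17, 0.084], [0.429, -0.169, 0.085], [0.426, -0.169, 0.088], [0.432, -0.172, 0.088], [0.426, -0.166, 0.089], [0.443, -0.169, 0.091]]
[ 0.4347259  -0.20575697  0.01583393] 0.05835339747108265 [ 0.10089881  0.18988277 -0.17336856]
```

View pics/c7.png

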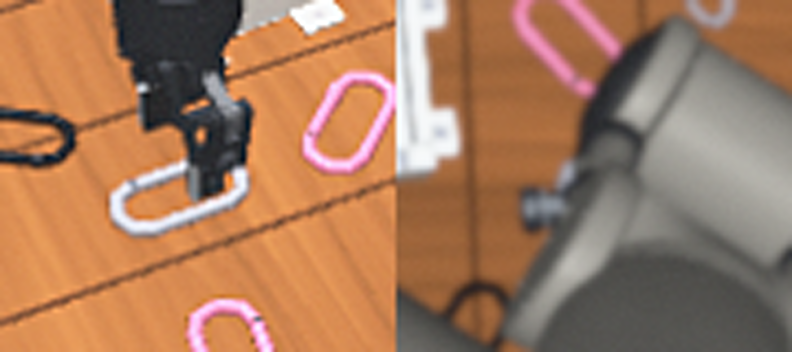

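Side view: the near finger, at (210,190), still hangs above the carabiner. Depth puts the tips at about 33 mm, which is the TCP plus 17 mm. I'll shift 2 mm to -y and go down by touch.

Emit:
{"op": "jog_arm", "data": {"increments": "0 -0.25 0.8 0 0.68; 0 0 0.8 0 0.68; 0 0 0.6 0 0.68; 0 0 0.2 0 0.68; 0 0 0 0 0.68"}}

```text
time: 24.82
ee_pos: [0.4342, -0.2083, -0.009]
tool_rot: [[-0.998, -0.056, -0.0], [-0.056, 0.998, 0.0], [0.0, 0.0, -1.0]]
ft_force: [0.4, 0.2, 0.4]
opening: 0.0579
```

Emit:
{"op": "jog_arm", "data": {"increments": "0 0 0.15 0 0.68; 0 0 0.15 0 0.68; 0 0 0 0 0.68"}}

```text
time: 25.2
ee_pos: [0.4343, -0.2084, -0.0118]
tool_rot: [[-0.998, -0.056, 0.0], [-0.056, 0.998, 0.0], [-0.0, 0.0, -1.0]]
ft_force: [0.1, -0.1, 0.2]
opening: 0.0584
```

Emit:
{"op": "jog_arm", "data": {"increments": "0 0 0.1 0 0.68; 0 0 0.1 0 0.68; 0 0 0 0 0.68"}}

```text
time: 25.58
ee_pos: [0.4343, -0.2083, -0.0139]
tool_rot: [[-0.998, -0.056, -0.0], [-0.056, 0.998, 0.0], [0.0, 0.0, -1.0]]
ft_force: [-0.4, 0.6, 0.5]
opening: 0.0579
```

Emit:
{"op": "jog_arm", "data": {"increments": "0 0 0.1 0 0.68; 0 0 0 0 0.68"}}

```text
time: 25.82
ee_pos: [0.4343, -0.2083, -0.0149]
tool_rot: [[-0.998, -0.056, -0.0], [-0.056, 0.998, 0.0], [0.0, 0.0, -1.0]]
ft_force: [0.3, 0.2, 0.4]
opening: 0.0586
```

Emit:
{"op": "jog_arm", "data": {"increments": "0 0 0.1 0 0.68; 0 0 0 0 0.68"}}

```text
time: 26.08
ee_pos: [0.4343, -0.2083, -0.0159]
tool_rot: [[-0.998, -0.056, -0.0], [-0.056, 0.998, 0.0], [0.0, 0.0, -1.0]]
ft_force: [0.2, 0.5, 0.6]
opening: 0.0578
```

Emit:
{"op": "jog_arm", "data": {"increments": "0 0 0.1 0 0.68; 0 0 0 0 0.68"}}

```text
time: 26.32
ee_pos: [0.4342, -0.2083, -0.0169]
tool_rot: [[-0.998, -0.055, -0.0], [-0.055, 0.998, 0.0], [0.0, 0.0, -1.0]]
ft_force: [0.6, -0.7, 0.7]
opening: 0.058
```

Emit:
{"op": "jog_arm", "data": {"increments": "0 0 0.1 0 0.68; 0 0 0 0 0.68"}}

```text
time: 26.58
ee_pos: [0.4342, -0.2083, -0.0179]
tool_rot: [[-0.998, -0.056, -0.0], [-0.056, 0.998, 0.0], [0.0, 0.0, -1.0]]
ft_force: [0.0, -0.9, -0.4]
opening: 0.0583
```

Emit:
{"op": "jog_arm", "data": {"increments": "0 0 0 0 0.55; 0 0 0 0 0.45; 0 0 0 0 0.45; 0 0 0 0 0.45", "force": 30}}

```text
time: 27.08
ee_pos: [0.4345, -0.2085, -0.0173]
tool_rot: [[-0.998, -0.055, 0.001], [-0.055, 0.998, -0.0], [-0.001, -0.0, -1.0]]
ft_force: [-1.1, 0.4, 4.8]
opening: 0.0445
```

Fingers stopped at 44.5 mm, close to the 46 mm width, with the tips lightly on the shelf. I'll firm up the grip and lift.

Emit:
{"op": "jog_arm", "data": {"increments": "0 0 -0.1 0 0.2; 0 0 0 0 0.2; 0 0 0 0 0.2; 0 0 -1 0 0.2; 0 0 -2 0 0.2; 0 0 -4 0 0.2; 0 0 -4 0 0.2; 0 0 0 0 0.2", "force": 50}}

```text
time: 28.08
ee_pos: [0.4361, -0.2095, 0.0965]
tool_rot: [[-0.998, -0.056, 0.006], [-0.056, 0.998, -0.004], [-0.006, -0.004, -1.0]]
ft_force: [0.6, -0.2, -1.3]
opening: 0.0437
```

Emit:
{"op": "jog_arm", "data": {"increments": "-2.8 4.6 0 0 0.2; -2.8 4.6 0 0 0.2; -2.8 4.6 0 0 0.2; -2.8 4.6 0 0 0.2; 0 0 0 0 0.2; 0 0 0 0 0.2"}}

```text
time: 28.82
ee_pos: [0.535, -0.0184, 0.0923]
tool_rot: [[-0.998, -0.056, -0.002], [-0.056, 0.998, 0.0], [0.002, 0.0, -1.0]]
ft_force: [0.3, -0.7, -2.0]
opening: 0.0436
```

```bash
python3 - <<'E'
from h import *
p,d=r.snapshot("side");cv2.imwrite("pics/c8.png",cv2.resize(p[120:270,190:340,::-1],None,fx=4,fy=4,interpolation=2));print(r.sense()["ee_pos"],r.sense()["opening"])
E
```

```text
[ 0.53501457 -0.01899458  0.09249234] 0.043468039121976
```

View pics/c8.png

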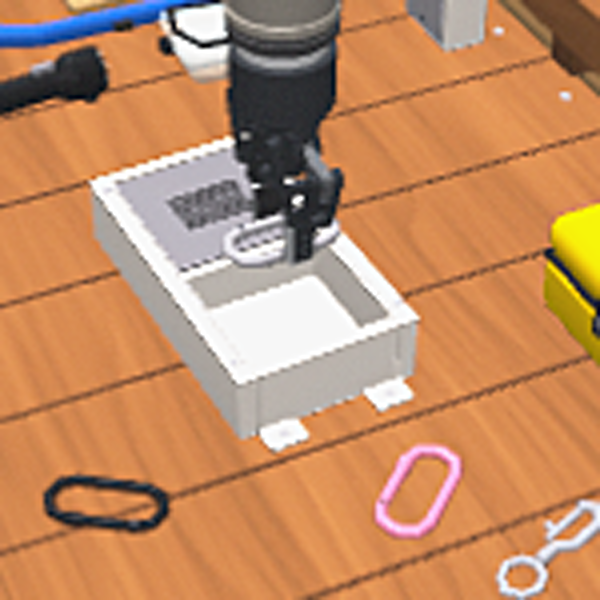

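The carabiner is held level over the well; the silver ring is at (280,240). Lowering.

Emit:
{"op": "jog_arm", "data": {"increments": "0 0 2.5 0 0.2; 0 0 2.5 0 0.2; 0 0 2 0 0.2; 0 0 1.5 0 0.2; 0 0 0 0 0.2; 0 0 0 0 0.2"}}

```text
time: 29.62
ee_pos: [0.5364, -0.0189, 0.0088]
tool_rot: [[-0.998, -0.055, 0.001], [-0.055, 0.998, -0.0], [-0.001, -0.0, -1.0]]
ft_force: [0.6, -0.3, -0.6]
opening: 0.0434
```

Emit:
{"op": "jog_arm", "data": {"increments": "0 0 0.6 0 0.2; 0 0 0.5 0 0.2; 0 0 0.2 0 0.2; 0 0 0 0 0.2"}}

```text
time: 30.12
ee_pos: [0.5358, -0.0183, -0.005]
tool_rot: [[-0.998, -0.056, -0.0], [-0.056, 0.998, 0.0], [0.0, 0.0, -1.0]]
ft_force: [0.4, 1.3, -1.5]
opening: 0.044
```

Emit:
{"op": "jog_arm", "data": {"increments": "0 0 0.15 0 0.2; 0 0 0 0 0.2"}}

```text
time: 30.38
ee_pos: [0.5359, -0.0184, -0.0063]
tool_rot: [[-0.998, -0.056, 0.0], [-0.056, 0.998, 0.0], [-0.0, 0.0, -1.0]]
ft_force: [-0.4, 0.1, -0.9]
opening: 0.044
```

Emit:
{"op": "jog_arm", "data": {"increments": "0 0 0.15 0 0.2; 0 0 0 0 0.2"}}

```text
time: 30.62
ee_pos: [0.5358, -0.0184, -0.0079]
tool_rot: [[-0.998, -0.056, -0.0], [-0.056, 0.998, 0.0], [0.0, 0.0, -1.0]]
ft_force: [0.2, -0.1, -0.8]
opening: 0.0436
```

Emit:
{"op": "jog_arm", "data": {"increments": "0 0 0.1 0 0.2; 0 0 0 0 0.2"}}

```text
time: 30.88
ee_pos: [0.5359, -0.0184, -0.0089]
tool_rot: [[-0.998, -0.056, -0.0], [-0.056, 0.998, 0.0], [0.0, 0.0, -1.0]]
ft_force: [-0.4, -0.3, -0.5]
opening: 0.0437
```

Emit:
{"op": "jog_arm", "data": {"increments": "0 0 0 0 0.65; 0 0 0 0 0.65; 0 0 0 0 0.65; 0 0 -0.5 0 0.65; 0 0 -1 0 0.65; 0 0 -4 0 0.65; 0 0 -4 0 0.65; 0 0 -2 0 0.3; 0 0 0 0 0"}}

```text
time: 32.0
ee_pos: [0.5371, -0.0186, 0.1083]
tool_rot: [[-0.998, -0.056, 0.005], [-0.056, 0.998, -0.001], [-0.004, -0.001, -1.0]]
ft_force: [-0.5, -0.8, -0.3]
opening: 0.0199
```

```bash
python3 - <<'E'
from h import *
p,d=r.snapshot("side");cv2.imwrite("pics/c9.png",cv2.resize(p[120:270,190:340,::-1],None,fx=4,fy=4,interpolation=2));print(r.sense()["ee_pos"],r.sense()["opening"])
E
```

```text
[ 0.5361618  -0.01844707  0.10688059] 0.011880107917800553
```

View pics/c9.png

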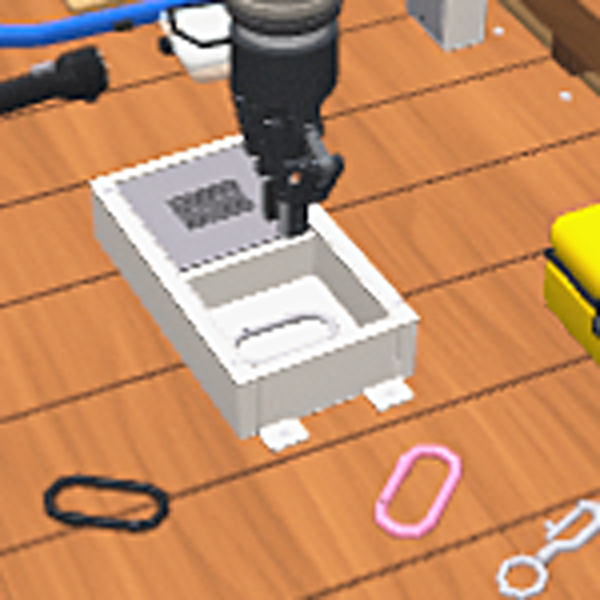

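The carabiner lies in the well at crop (285,335), let go. Back over the hatch's ribbed field, finger shut.

Emit:
{"op": "jog_arm", "data": {"increments": "0 4 0 0 0; 0 4 0 0 0; 0 4.5 0 0 0; 0 0 3 0 0; 0 0 2 0 0; 0 0 0.8 0 0; 0 0 0 0 0; 0 0 0 0 0"}}

```text
time: 33.05
ee_pos: [0.5295, 0.1062, 0.0487]
tool_rot: [[-0.998, -0.055, 0.001], [-0.055, 0.998, 0.0], [-0.001, 0.0, -1.0]]
ft_force: [0.5, 0.6, 0.2]
opening: 0.0001
```

Emit:
{"op": "jog_arm", "data": {"increments": "0 0 0.15 0 0; 0 0 0.15 0 0; 0 0 0.1 0 0; 0 0 0 0 0"}}

```text
time: 33.55
ee_pos: [0.5289, 0.1064, 0.0442]
tool_rot: [[-0.998, -0.056, -0.0], [-0.056, 0.998, 0.0], [0.0, 0.0, -1.0]]
ft_force: [0.4, -0.3, 1.0]
opening: -0.0003
```

Emit:
{"op": "jog_arm", "data": {"increments": "0 0 0.07 0 0; 0 0 0.07 0 0; 0 0 0 0 0"}}

```text
time: 33.92
ee_pos: [0.529, 0.1064, 0.0429]
tool_rot: [[-0.998, -0.055, 0.0], [-0.055, 0.998, 0.0], [-0.0, 0.0, -1.0]]
ft_force: [0.3, -0.6, 0.8]
opening: -0.0001
```

Emit:
{"op": "jog_arm", "data": {"increments": "0 0 0.07 0 0; 0 0 0 0 0"}}

```text
time: 34.17
ee_pos: [0.529, 0.1064, 0.0426]
tool_rot: [[-0.998, -0.056, 0.0], [-0.056, 0.998, 0.0], [-0.0, 0.0, -1.0]]
ft_force: [-1.3, 0.5, 5.4]
opening: 0.0002
```

Emit:
{"op": "jog_arm", "data": {"increments": "0.02 0 0.08 0 0; 0.02 0 0.08 0 0; 0 0 0 0 0"}}

```text
time: 34.55
ee_pos: [0.5291, 0.1064, 0.0421]
tool_rot: [[-0.998, -0.056, 0.002], [-0.056, 0.998, 0.0], [-0.002, 0.0, -1.0]]
ft_force: [-4.3, 0.1, 13.1]
opening: 0.0002
```

Emit:
{"op": "jog_arm", "data": {"increments": "0 -0.2 0 0 0; 0 -0.3 0 0 0; 0 -0.3 0 0 0; 0 -0.2 0 0 0; 0 0 0 0 0"}}

```text
time: 35.17
ee_pos: [0.5296, 0.0977, 0.0421]
tool_rot: [[-0.998, -0.055, 0.002], [-0.055, 0.998, 0.002], [-0.002, 0.002, -1.0]]
ft_force: [-2.1, 5.9, 12.4]
opening: 0.0002
```

Emit:
{"op": "jog_arm", "data": {"increments": "0 0 0.05 0 0; 0 -0.3 0 0 0; 0 -0.4 0 0 0; 0 -0.4 0 0 0; 0 -0.4 0 0 0; 0 -0.4 0 0 0; 0 -0.3 0 0 0; 0 0 0 0 0"}}

```text
time: 36.17
ee_pos: [0.5309, 0.0756, 0.0419]
tool_rot: [[-0.998, -0.055, 0.002], [-0.055, 0.998, 0.002], [-0.002, 0.002, -1.0]]
ft_force: [-4.4, 5.1, 16.1]
opening: 0.0002
```

Emit:
{"op": "jog_arm", "data": {"increments": "0 -0.3 0 0 0; 0 -0.4 0 0 0; 0 -0.4 0 0 0; 0 -0.4 0 0 0; 0 -0.4 0 0 0; 0 -0.4 0 0 0; 0 -0.4 0 0 0; 0 -0.3 0 0 0; 0 0 0 0 0"}}

```text
time: 37.3
ee_pos: [0.5326, 0.0455, 0.0419]
tool_rot: [[-0.998, -0.055, 0.002], [-0.055, 0.998, 0.002], [-0.002, 0.001, -1.0]]
ft_force: [-4.1, 5.2, 15.9]
opening: 0.0001
```

Sliding smoothly at 16 N; about 61 mm done and some 63 mm to go.

Emit:
{"op": "jog_arm", "data": {"increments": "0 -0.3 0 0 0; 0 -0.4 0 0 0; 0 -0.4 0 0 0; 0 -0.4 0 0 0; 0 -0.4 0 0 0; 0 -0.4 0 0 0; 0 -0.4 0 0 0; 0 -0.3 0 0 0; 0 0 0 0 0"}}

```text
time: 38.42
ee_pos: [0.5343, 0.0155, 0.0419]
tool_rot: [[-0.998, -0.055, 0.002], [-0.055, 0.998, 0.001], [-0.002, 0.001, -1.0]]
ft_force: [-5.3, 5.0, 17.5]
opening: 0.0
```

Emit:
{"op": "jog_arm", "data": {"increments": "0 -0.3 0 0 0; 0 -0.4 0 0 0; 0 -0.4 0 0 0; 0 -0.4 0 0 0; 0 -0.4 0 0 0; 0 -0.4 0 0 0; 0 -0.2 0 0 0; 0 0 0 0 0"}}

```text
time: 39.42
ee_pos: [0.5357, -0.0095, 0.0419]
tool_rot: [[-0.998, -0.055, 0.002], [-0.055, 0.998, 0.001], [-0.002, 0.001, -1.0]]
ft_force: [-3.5, 5.8, 17.0]
opening: 0.0002
```

Emit:
{"op": "jog_arm", "data": {"increments": "0 -0.2 0 0 0; 0 -0.3 0 0 0; 0 -0.2 0 0 0; 0 -0.2 0 0 0; 0 0 0 0 0"}}

```text
time: 40.05
ee_pos: [0.5362, -0.0179, 0.0419]
tool_rot: [[-0.998, -0.055, 0.002], [-0.055, 0.998, 0.002], [-0.002, 0.002, -1.0]]
ft_force: [-3.4, 7.6, 17.0]
opening: 0.0
```

Emit:
{"op": "jog_arm", "data": {"increments": "0 -0.2 0 0 0; 0 -0.2 0 0 0; 0 -0.1 0 0 0; 0 0 0 0 0"}}

```text
time: 40.55
ee_pos: [0.537, -0.0226, 0.042]
tool_rot: [[-0.998, -0.055, 0.003], [-0.055, 0.998, 0.002], [-0.004, 0.002, -1.0]]
ft_force: [-1.3, 10.5, 16.0]
opening: -0.0
```

Fy of 10.5 N means it is skidding against the shut stop. I'll lift, move aside and check.

Emit:
{"op": "jog_arm", "data": {"increments": "0 0 -3 0 0; 0 0 -5 0 0; 0 0 -5 0 0; 4 5 0 0 0; 3 5 0 0 0; 2 5.5 0 0 0; 0 5.5 0 0 0; 0 5.5 0 0 0; 0 0 0 0 0"}}

```text
time: 41.68
ee_pos: [0.4316, 0.2372, 0.1699]
tool_rot: [[-0.998, -0.061, 0.0], [-0.061, 0.998, 0.001], [-0.0, 0.001, -1.0]]
ft_force: [0.3, -0.4, -0.3]
opening: -0.0003
```

```bash
python3 lid.py; python3 - <<'E'
from h import *
P,D=r.snapshot("top");q=np.load("top0.npz")["p"]
df=(cv2.absdiff(P,q).max(2)>60)
n,l,s,c=cv2.connectedComponentsWithStats(df.astype(np.uint8));print([(s[i].tolist()) for i in range(1,n) if s[i][4]>15])
p,d=r.snapshot("side")
cv2.imwrite("pics/c10.png",cv2.resize(np.hstack([P[140:260,170:330],p[140:260,190:340]])[...,::-1],None,fx=2.5,fy=2.5,interpolation=2))
E
```

```text
-45 ...gggggggggggggggggggggggggggggggggggggggggggggggggggggggggggg...................................................................
45 ...gggggggggggggggggggggggggggggggggggggggggggggggggggggggggggg...................................................................
[0.4317071  0.23537192 0.16973954] [-0.05196408 -0.45175121  0.3085147 ]
[[61, 165, 113, 219, 13050], [227, 167, 5, 39, 88], [306, 205, 17, 31, 248], [163, 208, 7, 12, 75], [0, 312, 57, 42, 1264], [0, 363, 35, 21, 523], [240, 368, 27, 16, 179], [273, 373, 6, 11, 32]]
```

View pics/c10.png

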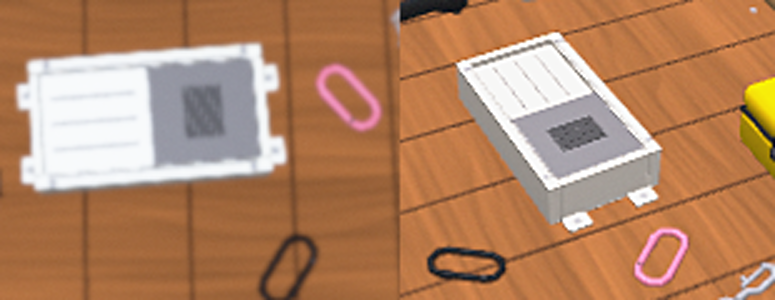

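The hatch is home: grey runs right to the -y end, with no gap left. The black and pink rings look unmoved. The only differences from the first picture are the arm, the hatch edge and the missing carabiner. Handing in.

```bash
python3 -c "
from bench import r
print(r.sense()['time'],r.sign_off())"
```

```text
the job is handed in; nothing more can be done
41.825 None
```

The carabiner is in the well and the hatch is fully shut; I handed the job in at 41.8 s. I pressed the hatch open with a closed fingertip at about 13–16 N, laid the silver carabiner in the well and let it go, then slid the hatch home at about 12–17.5 N.

**Hatch:** at each end the side force rose until the finger skidded, so it reached both stops. The top view showed it spanning the deck when open and the well when shut. The highest total load I read was about 19 N. Forces were only read at the end of each move, so brief peaks in between were not seen.

**Carabiner:** after release, the side view showed it lying flat near the middle of the well. It can't be seen under the shut hatch, so I didn't check it again after closing.

**Other things on the shelf:** nothing else had visibly moved when I compared the last top picture with the first. The arm blocked the view of the snorkel and torch area, but it never worked near them.

**What disagreed:**
- **Fingertip offset:** the fingertips were about 15 mm above the reported TCP (tool point), not 22 mm below it as stated. I set heights from the side camera and by touch instead.
- **Hatch edge scan:** the scan of the hatch's +y edge gave about 130 mm of travel and the -y edge 126 mm, against the true 124 mm. I put that down to picture blur and rail shading.
- **Starting gap:** a small gap showed at the hatch's -y end in the first picture, so it may have started slightly open. The gap is now gone.

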